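# Tip the ceramics off the sorting tray into the crate

### The arm

A 7-joint arm with a two-finger parallel gripper is mounted at the origin on the work surface. World frame = base frame: x ahead of the robot, y to its left, z up, the work surface at z = 0. Lengths are in m, angles in rad, forces in N, time in s.
With the tool pointing down it reaches from about 0.425 to 0.925 m from the base axis. Payload 6.8 kg.
Tool frame: the origin (TCP) lies at the very end of the fingers, on their centre line; the grasp point (between the pads) lies 19 mm behind it; z points along the fingers, y is the line along which they close (so a half turn about z gives the same grasp; the last joint's range is limited). The gripper opens to 85 mm and grips with 20 to 120 N. Pads are 22 mm wide; open, the fingers measure 114 mm over their backs; the gripper's body (76 mm by 85 mm) begins 54 mm behind the grasp point. The pads swing forward as they close: fully open they stand 13 mm farther back than shut.
Start: joints at [1.006, 0.477, 0.022, 1.555, -0.011, 1.109, -0.083], TCP at [0.298, -0.606, 0.231] pointing down, gripper open.
Joint ranges: [-2.96, 2.96], [-0.34, 2.1], [-1.41, 1.46], [0.24, 2.44], [-1.37, 4.51], [0.17, 1.92], [-2.96, 2.96]. Speed limits (rad/s): [2.39, 2.39, 3.14, 3.14, 3.14, 3.14, 3.14].

### API

Orientations are given as a unit quaternion [w, x, y, z].
In Python, from station import get_obs, read_camera, hand_in gives the robot as it stands.
- The arm moves only by the tool arm_command, never from a script. Its argument "commands" is one flat list of numbers, 7 for each row, row after row: the shift along the tool's x, y, z in m, then the turn, a rotation vector about the tool's x, y, z in degrees, then the opening, from 0 (shut) to 1 (fully open). In form: [tx, ty, tz, rx, ry, rz, fingers, tx, ty, tz, rx, ry, rz, fingers, ...]. A call has 1 to 8 rows; each row is the pose to reach, as a shift and turn from the pose commanded when the call began, along the tool's axes at that moment; what a row does not reach only later rows make up. A row lasts 1/10 s, in which the tool goes at most 50 mm and 8.59 degrees, less where a joint would pass 70% of its speed; a pose out of reach is approached as far as the arm can. A call with a gripper value outside its range is refused whole. The fingers move at their own pace and stop on an object; "force" is the grip in N (left out, the last holds). Time passes only in rows, so rows that repeat a pose let the fingers close. It gives the time, the measured TCP pose, the force, the opening and the grip force at its end, in the units of the state.
- get_obs(): the state, without advancing time (a new reading comes with each control period).
- read_camera(name): name is "scene" or "top"; returns a dict with "img" (400x640x3 uint8, red, green, blue), "camera_matrix" (3x3 intrinsics, pixels), "pose" (4x4, takes a point from camera to world coordinates). Camera axes: x right, y down, z forward; pixel columns grow to the right and rows downward; lengths in m; the calibration is good to about 2 mm. A picture is of the moment at which its call begins. There is no depth.
- hand_in(): hands the job in; it is judged then, once.
The state is a dict: "t": time; "q": joint angles; "joint_vel": joint speeds; "joint_torque": joint torques, N m; "eef_pos": TCP position; "tool_rot": TCP orientation; "contact_force": force on the tool from outside, world axes, zero at the start; "torque": the same for the moment, N m; "gripper_width": opening from 0.0 (shut) to 1.0 (fully open); "grasp_force": force on a finger pad.
Only numpy, scipy, OpenCV 4.12 (cv2) and the standard library are available. Lean on these libraries where they do the work, as an engineer would, in place of code of your own. Each camera call takes 0.05 s, during which the arm holds its last target. There are 200 camera calls.

### The job

Bring the wooden crate up against the stand of the tipping tray, squarely and centred under the tray's open lip. Then raise the tray by its bar so that all four ceramic pieces slide off into the crate, without touching the pieces with the gripper. Lower the tray until it lies level again instead of letting it drop, leave the crate where it is, and do not disturb the bowl, the vase and the jar.

Things in the scene. Friction and masses are not known exactly. Their poses are not given: they have to be found in the camera images.
- stand: Fixed dark wooden stand of the tipping tray, 178 mm wide (x), from y = -150 to +12 mm, 166 mm high. Origin on the table straight below the tray's hinge axis, midway across; x along that axis, z up, +y where the pieces leave. Its flat front face is at y = +12 mm; with the crate touching it squarely and centred, the crate's centre is at x = 0, y = +102 mm.
- tray (a joint): Tilt of the tray (rad): 0 level, on its stop; up to 0.95. Hinge axis along the stand's x, 150 mm above the stand's origin. Raising the bar makes it grow; the tray (450 g plus pieces) swings freely and falls back to 0 if let go. Pieces start to slide at some 0.5 to 0.8 rad; 0.85 empties it.
- tray_lip (a point): Middle of the edge of the tray's open lip, on the floor's top: 55 mm ahead of the hinge axis (stand's +y), 154 mm above the table when level. The light wooden tray is 140 mm wide with an 8 mm floor that ends 150 mm behind the hinge axis, and low walls on its other three sides, the highest 188 mm above the table. Turns with the tray.
- tray_bar (a point): Middle of the round bar with which the tray is raised: 14 mm thick, along the stand's x, 110 mm clear between its two arms, free all round, 43 mm clear of the tray's end wall. It is 200 mm behind the hinge axis (at y = -200 mm of the stand) and 156 mm above the table when level, and swings up about the hinge axis. Turns with the tray.
- crate_mid (a point): Loose open wooden crate, 210 mm (its x) by 180 mm (its y) by 75 mm high, 10 mm walls and floor, 0.7 kg. Point at its centre, half-way up (37.5 mm above the table); z up.
- house_a_mid (a point): Small ceramic house lying on its back, 62 mm long (gable towards its +y), 40 mm wide, 28 mm thick, 90 g. Its point lies at its centre, half-way up. It starts lying flat on the tray.
- house_b_mid (a point): Small ceramic house lying on its back, 62 mm long (gable towards its +y), 40 mm wide, 28 mm thick, 90 g. Its point lies at its centre, half-way up. It starts lying flat on the tray.
- fish_a_mid (a point): Small chunky ceramic fish lying flat, 69 mm long (head towards its +y), 38 mm wide, 26 mm thick, 70 g. Its point lies at its centre, half-way up. It starts lying flat on the tray.
- fish_b_mid (a point): Small chunky ceramic fish lying flat, 69 mm long (head towards its +y), 38 mm wide, 26 mm thick, 70 g. Its point lies at its centre, half-way up. It starts lying flat on the tray.
- bowl: Terracotta bowl, 130 mm across, 55 mm high; origin under its centre. Leave it alone.
- vase: White ceramic vase, 96 mm across, 150 mm high; origin under its centre. Leave it alone.
- jar: Blue ceramic jar with a wooden lid, 72 mm across, 90 mm high; origin under its centre. Leave it alone.

How it is judged:
On the way, in this order (a step that is already met when the one before it is completed fails the run):
1. the crate stands squarely against the stand under the tray's lip, with the tray still level (x of crate_mid in the frame of stand between -0.03 and 0.03 m and y of crate_mid in the frame of stand between 0.09 and 0.125 m and angle between the x axis of crate_mid and the x axis of stand, either way round below 0.2 rad and angle between crate_mid's own z axis and vertical below 0.1 rad and value of joint tray below 0.1 rad), for 0.2 s.
2. the tray is tipped by more than 0.3 rad (value of joint tray above 0.3 rad), for 0.1 s.
At the end, for the whole second after the job is handed in: All four pieces are at rest with their centres inside the crate, below its rim. The crate stands upright against the stand under the tray's lip (centre within 30 mm sideways and at most 23 mm away from touching squarely, turned less than 0.2 rad) and the tray is level again to 0.06 rad (x of house_a_mid in the frame of crate_mid between -0.1 and 0.1 m and y of house_a_mid in the frame of crate_mid between -0.085 and 0.085 m and z of house_a_mid in the frame of crate_mid between -0.035 and 0.035 m and x of house_b_mid in the frame of crate_mid between -0.1 and 0.1 m and y of house_b_mid in the frame of crate_mid between -0.085 and 0.085 m and z of house_b_mid in the frame of crate_mid between -0.035 and 0.035 m and x of fish_a_mid in the frame of crate_mid between -0.1 and 0.1 m and y of fish_a_mid in the frame of crate_mid between -0.085 and 0.085 m and z of fish_a_mid in the frame of crate_mid between -0.035 and 0.035 m and x of fish_b_mid in the frame of crate_mid between -0.1 and 0.1 m and y of fish_b_mid in the frame of crate_mid between -0.085 and 0.085 m and z of fish_b_mid in the frame of crate_mid between -0.035 and 0.035 m and x of crate_mid in the frame of stand between -0.03 and 0.03 m and y of crate_mid in the frame of stand between 0.09 and 0.125 m and angle between the x axis of crate_mid and the x axis of stand, either way round below 0.2 rad and angle between crate_mid's own z axis and vertical below 0.1 rad and value of joint tray below 0.06 rad and linear speed of each of house_a, house_b, fish_a, fish_b, crate below 0.02 m/s).
It fails at once if the gripper touches a ceramic piece (more than 1 N) (contact force between the fingers and house_a above 1 N or contact force between the fingers and house_b above 1 N or contact force between the fingers and fish_a above 1 N or contact force between the fingers and fish_b above 1 N).
It fails at once if the tray drops: it falls faster than 4 rad/s (velocity of joint tray below -4 rad/s).
It fails at once if the bowl, vase or jar is moved more than 25 mm (distance of any of bowl, vase, jar from where it was at the start of the episode above 0.025 m).
It also fails if it takes over 64 s, if anything falls off the work surface, if the arm or the gripper's body presses on something with over 40 N, if the wrist force passes 120 N, or if a joint passes its speed limit or range.

## Working session

There is one attempt and no reset: what is moved stays moved. The work goes in short steps, Python scripts to look and compute and a tool call to move; the robot and the scene stay as the last step left them, time stands still between calls to the robot, and variables do not carry over. Pictures are saved under pics/ and viewed, at most 10 in all, crops included, and the job is handed in when it is done.

Besides the shell and the picture viewer there is one more tool, called after ">>>" in YAML: its name, and indented under it one key for each argument. arm_command: Moves the arm, as the interface text tells. Its arguments: {"type":"object","properties":{"commands":{"type":"array","items":{"type":"number"}},"force":{"type":"number"}},"required":["commands"]}

```bash
mkdir -p pics; ls; python3 - <<'E'
from station import *
import cv2,numpy as np
for n in("scene","top"):
    c=read_camera(n);cv2.imwrite(f"pics/{n}0.png",c["img"][:,:,::-1]);np.savez(f"{n}0.npz",**c)
    print(n,c["camera_matrix"].round(1).tolist(),c["pose"].round(3).tolist())
o=get_obs();print(o["t"],o["eef_pos"],o["tool_rot"])
E
```

```text
pics
scene [[409.3, 0.0, 326.9], [0.0, 409.3, 206.9], [0.0, 0.0, 1.0]] [[-0.381, 0.743, -0.55, 1.371], [0.924, 0.307, -0.226, 0.309], [0.001, -0.595, -0.804, 1.22], [0.0, 0.0, 0.0, 1.0]]
top [[506.8, 0.0, 330.6], [0.0, 506.8, 198.7], [0.0, 0.0, 1.0]] [[0.007, -0.977, 0.211, 0.333], [-1.0, -0.006, 0.003, 0.007], [-0.002, -0.211, -0.977, 1.544], [0.0, 0.0, 0.0, 1.0]]
0.1 [ 0.29748573 -0.6053249   0.2304288 ] [-7.81691913e-04  9.74030922e-01  2.26413551e-01 -2.37411668e-04]
```

View pics/scene0.png

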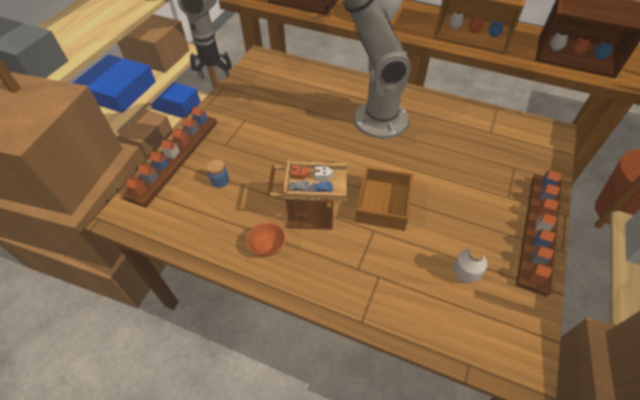

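View pics/top0.png

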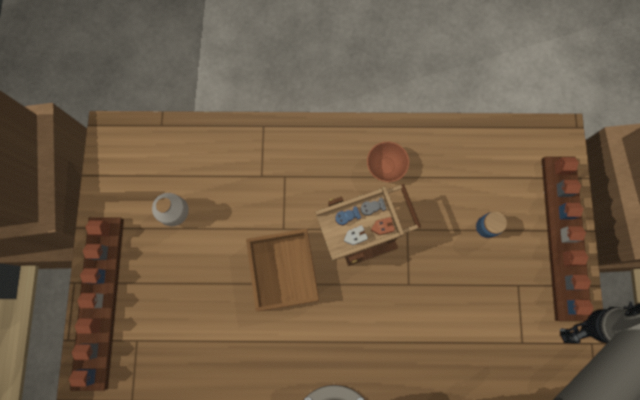

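The top view shows the tray (about 365,225) with its bar at right (411,208) and its lip at left, and the crate at about (282,272). The bowl is at (388,160), the jar at (491,223) and the vase at (170,210). I'll enlarge the middle of the view to get exact pixels.

```bash
python3 - <<'E'
import cv2
a=cv2.imread("pics/top0.png")[140:320,230:470];cv2.imwrite("pics/topc.png",cv2.resize(a,None,fx=3.333,fy=3.333,interpolation=cv2.INTER_CUBIC))
E
```

```text
(no output)
```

View pics/topc.png

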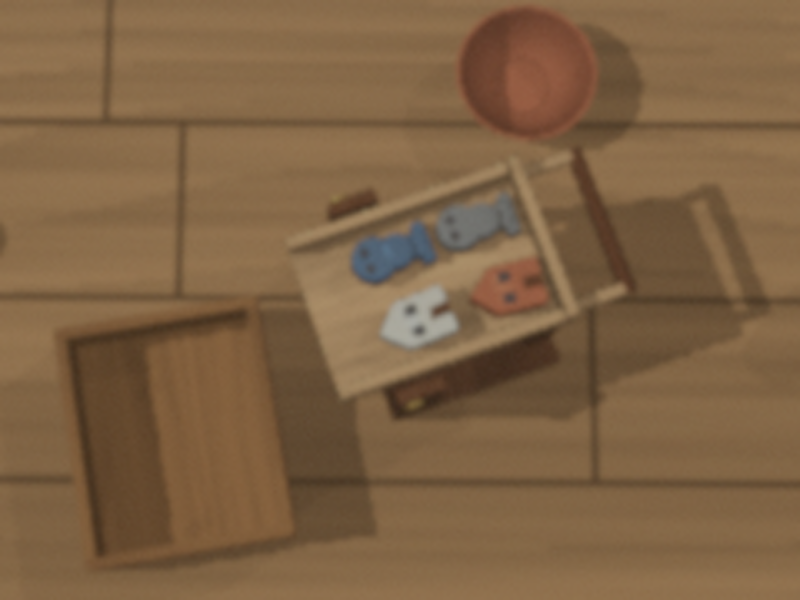

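The crop shows the crate rim corners at (57,335), (258,300), (295,538) and (93,566), the bar ends at (576,152) and (630,290), and the lip corners at (290,247) and (343,397). I'll cast rays through these.

```bash
cat > h.py <<'E'
import numpy as np
def ray(c,uv,z):
    K,T=c["camera_matrix"],c["pose"]
    d=T[:3,:3]@np.linalg.solve(K,[uv[0],uv[1],1]); o=T[:3,3]
    return o+d*(z-o[2])/d[2]
def px(c,p):
    T=c["pose"];q=c["camera_matrix"]@(T[:3,:3].T@(np.array(p)-T[:3,3]));return q[:2]/q[2]
E
python3 - <<'E'
from h import *
c=np.load("top0.npz");f=lambda x,y:(230+(x+.5)/3.3333-.5,140+(y+.5)/3.3333-.5)
P=lambda x,y,z:ray(c,f(x,y),z)
R=[P(*p,.075) for p in[(57,335),(258,300),(295,538),(93,566)]]
for r in R:print(r.round(4))
print("sides",[round(np.linalg.norm(R[i]-R[i-1]),4) for i in range(4)],"centre",np.mean(R,0).round(4))
e=(R[3]-R[0]+R[2]-R[1]);print("crate long axis deg",np.degrees(np.arctan2(e[1],e[0])))
e=(R[1]-R[0]+R[2]-R[3]);print("short axis deg",np.degrees(np.arctan2(e[1],e[0])))
a,b=P(576,152,.158),P(630,290,.158);print("bar",a,b,np.linalg.norm(a-b),np.degrees(np.arctan2(*(a-b)[1::-1])))
l,m=P(290,247,.156),P(343,397,.156);print("lip",l,m,np.linalg.norm(l-m),np.degrees(np.arctan2(*(l-m)[1::-1])))
B,L=(a+b)/2,(l+m)/2;print("len",np.linalg.norm(L-B))
y=(L-B)[:2]/np.linalg.norm((L-B)[:2]);print("stand y deg",np.degrees(np.arctan2(y[1],y[0])))
O=(L[:2]*200+B[:2]*55)/255;O=B[:2]+y*200;O2=L[:2]-y*55;print("origin from bar, lip",O,O2)
print("crate goal",(O+O2)/2+y*.102, "bowl",P(528,72,.055),"jar",ray(c,(496,222),.09))
# stand front foot check
print("scene chk")
s=np.load("scene0.npz")
for p in list(R)+[a,b,l,m]: print(px(s,p).round(1),end=' ')
E
python3 - <<'E'
import cv2
a=cv2.imread("pics/scene0.png")[140:270,220:420];cv2.imwrite("pics/sc.png",cv2.resize(a,None,fx=4,fy=4,interpolation=cv2.INTER_CUBIC))
E
```

```text
[0.5256 0.2558 0.075 ]
[0.5576 0.0805 0.075 ]
[0.3529 0.0455 0.075 ]
[0.3284 0.2169 0.075 ]
sides [np.float64(0.2009), np.float64(0.1782), np.float64(0.2077), np.float64(0.1731)] centre [0.4411 0.1497 0.075 ]
crate long axis deg -169.58505425410502
short axis deg -80.73133739255775
bar [ 0.67285852 -0.18999445  0.158     ] [ 0.55534907 -0.23205211  0.158     ] 0.12480912194938547 19.692733436506487
lip [0.59012603 0.05047233 0.156     ] [0.46541421 0.00543265 0.156     ] 0.13259566622512625 19.8571852458451
len 0.25410022127863435
stand y deg 109.86303296331072
origin from bar, lip [-67.34045797 187.89048531] [ 19.2152746  -51.69996237]
crate goal [-24.09724851  68.19119324] bowl [ 0.77327692 -0.16240851  0.055     ] jar [ 0.58140008 -0.4688099   0.09      ]
scene chk
[406.5 217.6] [355.  208.8] [365.  165.4] [411. 174.] [267.4 194.7] [272.2 166.5] [344.4 198.8] [345.2 168.6]
```

View pics/sc.png

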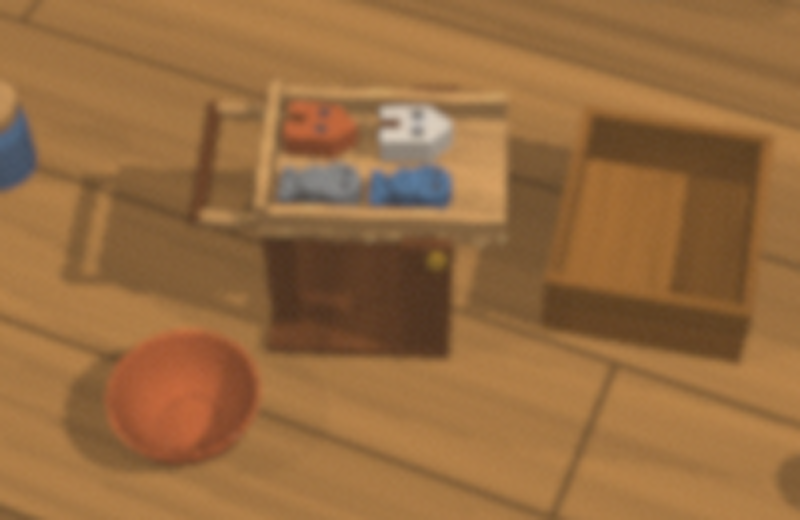

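Bar and lip rays give the same stand origin to within 1 mm: (0.546, -0.023), with stand x at 19.9°. The crate centre is at (0.441, 0.150), at about 10°. The sides (175 × 204 mm) come out close to the given 180 × 210, and the points reproject correctly in the scene view. My plan is to grip the crate's far wall from above, slide it into place, then lift the bar.

```bash
cat >> h.py <<'E'
O=np.array([.5463,-.0233]);A=np.radians(19.86)
SX=np.array([np.cos(A),np.sin(A)]);SY=np.array([-np.sin(A),np.cos(A)])
def goto(*tg):
    """world TCP x,y,z and angle (deg) of the tool's y -> tool-frame shift (mm) and turn (deg)"""
    from station import get_obs
    from scipy.spatial.transform import Rotation as Ro
    o=get_obs();w,x,y,z=o["tool_rot"];R=Ro.from_quat([x,y,z,w]);p=o["eef_pos"]
    print("t",o["t"],"p",np.round(p,4),"w",o["gripper_width"],"F",np.round(o["contact_force"],1))
    for t in tg:
        a=np.radians(t[3]);Y=np.array([np.cos(a),np.sin(a),0]);Z=np.array([0,0,-1.]);
        G=Ro.from_matrix(np.c_[np.cross(Y,Z),Y,Z])
        print((1000*R.inv().apply(np.array(t[:3])-p)).round(1),np.degrees((R.inv()*G).as_rotvec()).round(2))
E
python3 -c "
from h import *
goto((.55,-.2,.35,-72),(.426,.2335,.25,-80))"
```

```text
t 0.1 p [ 0.2975 -0.6053  0.2304] w 0.9967940818811845 F [-0.4  0.  -0.7]
[ 405.4 -252.6 -119.2] [-0.09  0.01  8.17]
[ 485.3 -696.2  -18.5] [-0.09  0.02 16.17]
```

>>> arm_command:
  commands: [0.405, -0.253, -0.119, 0, 0, 8, 1, 0.405, -0.253, -0.119, 0, 0, 8, 1, 0.405, -0.253, -0.119, 0, 0, 8, 1, 0.405, -0.253, -0.119, 0, 0, 8, 1, 0.405, -0.253, -0.119, 0, 0, 8, 1, 0.405, -0.253, -0.119, 0, 0, 8, 1, 0.405, -0.253, -0.119, 0, 0, 8, 1, 0.405, -0.253, -0.119, 0, 0, 8, 1]

```text
t: 0.9
eef_pos: [0.5029, -0.2742, 0.3283]
tool_rot: [-0.0, 0.987, 0.158, -0.0]
contact_force: [0.7, -0.1, -0.2]
gripper_width: 0.998
grasp_force: 0.0
```

```bash
python3 -c "
from h import *
goto((.54,-.0,.35,-80),(.426,.2335,.25,-80))"
```

```text
t 0.9 p [ 0.5029 -0.2742  0.3283] w 0.9978951519214091 F [ 0.7 -0.1 -0.2]
[ 120.7 -248.9  -21.7] [-0.01  0.02  8.17]
[  85.2 -506.3   78.4] [-0.01  0.02  8.17]
```

>>> arm_command:
  commands: [0.121, -0.249, -0.022, 0, 0, 8.2, 0.7, 0.121, -0.249, -0.022, 0, 0, 8.2, 0.7, 0.121, -0.249, -0.022, 0, 0, 8.2, 0.7, 0.121, -0.249, -0.022, 0, 0, 8.2, 0.7, 0.121, -0.249, -0.022, 0, 0, 8.2, 0.7, 0.085, -0.506, 0.078, 0, 0, 8.2, 0.7, 0.085, -0.506, 0.078, 0, 0, 8.2, 0.7, 0.085, -0.506, 0.078, 0, 0, 8.2, 0.7]

```text
t: 1.7
eef_pos: [0.4796, 0.1012, 0.2982]
tool_rot: [0.0, 0.996, 0.087, -0.0]
contact_force: [2.5, 1.2, 0.8]
gripper_width: 0.697
grasp_force: 0.0
```

```bash
python3 -c "
from h import *
goto((.426,.2335,.12,-80),(.426,.2335,.033,-80))"
```

```text
t 1.7 p [0.4796 0.1012 0.2982] w 0.6967985273876367 F [2.5 1.2 0.8]
[ -29.9 -139.6  178.2] [ 0.01  0.01 -0.03]
[ -29.9 -139.6  265.2] [ 0.01  0.01 -0.03]
```

>>> arm_command:
  commands: [-0.03, -0.14, 0.15, 0, 0, 0, 0.7, -0.03, -0.14, 0.15, 0, 0, 0, 0.7, -0.03, -0.14, 0.15, 0, 0, 0, 0.7, -0.03, -0.14, 0.15, 0, 0, 0, 0.7, -0.03, -0.14, 0.15, 0, 0, 0, 0.7, -0.03, -0.14, 0.15, 0, 0, 0, 0.7]

```text
t: 2.3
eef_pos: [0.4256, 0.2327, 0.1478]
tool_rot: [0.0, 0.996, 0.088, -0.002]
contact_force: [-0.0, -0.6, 0.3]
gripper_width: 0.701
grasp_force: 0.0
```

```bash
python3 - <<'E'
from h import *
import cv2
from station import read_camera
goto((.426,.2335,.033,-80))
c=read_camera("top");a=c["img"][200:320,220:380,::-1].copy()
cv2.imwrite("pics/pre.png",cv2.resize(a,None,fx=4,fy=4,interpolation=cv2.INTER_CUBIC))
E
```

```text
t 2.3 p [0.4256 0.2327 0.1478] w 0.7014639397659812 F [-0.  -0.6  0.3]
[  0.9  -0.8 114.8] [0.04 0.18 0.14]
```

View pics/pre.png

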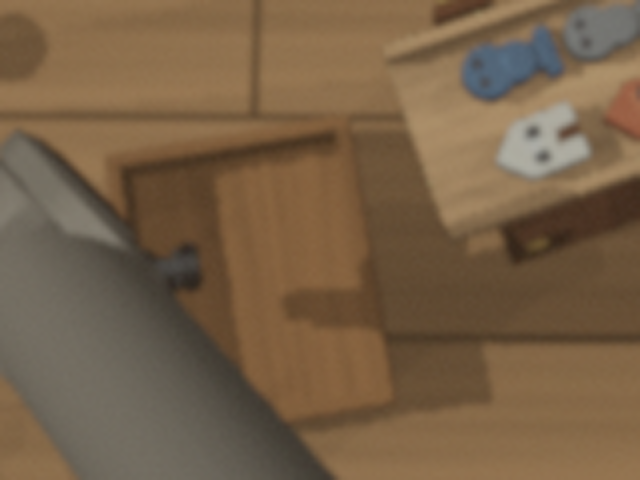

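The view from above shows one finger at (180,265) inside the crate, with the far wall hidden under the gripper as planned. I'll go down and close.

>>> arm_command:
  commands: [0.001, 0, 0.05, 0, 0, 0, 0.7, 0.001, 0, 0.08, 0, 0, 0, 0.7, 0.001, 0, 0.115, 0, 0, 0, 0.7, 0.001, 0, 0.115, 0, 0, 0, 0.7, 0.001, 0, 0.115, 0, 0, 0, 0.3, 0.001, 0, 0.115, 0, 0, 0, 0, 0.001, 0, 0.115, 0, 0, 0, 0, 0.001, 0, 0.115, 0, 0, 0, 0]
  force: 60

```text
t: 3.15
eef_pos: [0.4297, 0.2342, 0.0362]
tool_rot: [-0.001, 0.996, 0.087, 0.002]
contact_force: [-0.6, 1.5, 9.0]
gripper_width: 0.109
grasp_force: 59.4
```

>>> arm_command:
  commands: [0, 0, 0, 0, 0, 0, 0, 0, 0, 0, 0, 0, 0, 0]

```text
t: 3.35
eef_pos: [0.4296, 0.2342, 0.0362]
tool_rot: [-0.001, 0.996, 0.087, 0.002]
contact_force: [-0.9, 0.7, 7.3]
gripper_width: 0.107
grasp_force: 59.2
```

```bash
python3 -c "
from h import *
for d in(.24,.195,.187): p=O+SY*d; print(p); goto((*p,.033,-70.1))"
```

```text
[0.46476647 0.20242613]
t 3.35 p [0.4296 0.2342 0.0362] w 0.1067561947831615 F [-0.9  0.7  7.3]
[29.1 37.4  3.2] [-0.1  -0.27 -9.9 ]
[0.48005401 0.16010248]
t 3.35 p [0.4296 0.2342 0.0362] w 0.1067561947831615 F [-0.9  0.7  7.3]
[36.8 81.7  3.2] [-0.1  -0.27 -9.9 ]
[0.48277179 0.15257827]
t 3.35 p [0.4296 0.2342 0.0362] w 0.1067561947831615 F [-0.9  0.7  7.3]
[38.1 89.6  3.1] [-0.1  -0.27 -9.9 ]
```

>>> arm_command:
  commands: [0.01, 0.012, -0.002, 0, 0, -4, 0, 0.02, 0.024, -0.002, 0, 0, -8, 0, 0.029, 0.037, -0.002, 0, 0, -9.9, 0, 0.031, 0.05, -0.002, 0, 0, -9.9, 0, 0.034, 0.065, -0.002, 0, 0, -9.9, 0, 0.0365, 0.079, -0.002, 0, 0, -9.9, 0, 0.0365, 0.082, -0.002, 0, 0, -9.9, 0, 0.0365, 0.082, -0.002, 0, 0, -9.9, 0]

```text
t: 4.15
eef_pos: [0.4785, 0.1571, 0.0362]
tool_rot: [0.0, 0.985, 0.172, 0.0]
contact_force: [0.7, -1.7, -3.3]
gripper_width: 0.111
grasp_force: 59.1
```

```bash
python3 -c "
from h import *
for d in(.187,.183): p=O+SY*d; goto((*p,.036,-70.1))"
```

```text
t 4.15 p [0.4785 0.1571 0.0362] w 0.11096797604479038 F [ 0.7 -1.7 -3.3]
[2.5 5.7 0.2] [ 0.04 -0.02 -0.15]
t 4.15 p [0.4785 0.1571 0.0362] w 0.11096797604479038 F [ 0.7 -1.7 -3.3]
[2.5 9.7 0.2] [ 0.04 -0.02 -0.15]
```

Now I'll press in gently and watch the force for contact with the stand.

>>> arm_command:
  commands: [0.002, 0.002, 0, 0, 0, 0, 0, 0.002, 0.004, 0, 0, 0, 0, 0, 0.002, 0.005, 0, 0, 0, 0, 0, 0.002, 0.006, 0, 0, 0, 0, 0, 0.002, 0.007, 0, 0, 0, 0, 0, 0.002, 0.007, 0, 0, 0, 0, 0]

```text
t: 4.75
eef_pos: [0.4814, 0.1551, 0.0362]
tool_rot: [-0.002, 0.985, 0.174, 0.0]
contact_force: [-4.7, 6.4, 0.7]
gripper_width: 0.107
grasp_force: 59.8
```

It met the stand with about 8 N of force; the wall is at y' ≈ 0.190 where 0.187 was expected. I'll release, lift and check.

>>> arm_command:
  commands: [0, -0.002, 0, 0, 0, 0, 0.5, 0, -0.002, 0, 0, 0, 0, 0.5, 0, -0.002, 0, 0, 0, 0, 0.5, 0, -0.002, 0, 0, 0, 0, 0.5, 0, -0.002, -0.05, 0, 0, 0, 0.5, 0, -0.002, -0.1, 0, 0, 0, 0.5, 0, -0.002, -0.15, 0, 0, 0, 0.5, 0, -0.002, -0.2, 0, 0, 0, 0.5]

```text
t: 5.55
eef_pos: [0.4814, 0.1536, 0.2381]
tool_rot: [0.0, 0.985, 0.172, -0.0]
contact_force: [1.8, 0.6, -0.3]
gripper_width: 0.498
grasp_force: 0.0
```

```bash
python3 -c "
from h import *
B=O-SY*.2;C=O-SY*.16;print(B)
goto((.58,.0,.36,-70.1),(*B,.3,-70.1))"
```

```text
[ 0.6142446  -0.21140511]
t 5.55 p [0.4814 0.1536 0.2381] w 0.4981208546619 F [ 1.8  0.6 -0.3]
[  40.6  178.  -121.9] [ 0.    0.   -0.05]
[  1.  388.4 -61.9] [ 0.    0.   -0.05]
```

>>> arm_command:
  commands: [0, 0.01, -0.05, 0, 0, 0, 0.4, 0, 0.04, -0.09, 0, 0, 0, 0.4, 0.001, 0.388, -0.09, 0, 0, 0, 0.4, 0.001, 0.388, -0.09, 0, 0, 0, 0.4, 0.001, 0.388, -0.09, 0, 0, 0, 0.4, 0.001, 0.388, -0.09, 0, 0, 0, 0.4, 0.001, 0.388, -0.09, 0, 0, 0, 0.4, 0.001, 0.388, -0.09, 0, 0, 0, 0.4]

```text
t: 6.35
eef_pos: [0.598, -0.1674, 0.326]
tool_rot: [0.0, 0.985, 0.172, -0.0]
contact_force: [0.4, -0.4, -0.1]
gripper_width: 0.401
grasp_force: 0.0
```

```bash
python3 - <<'E'
from h import *
import cv2
from station import read_camera
B=O-SY*.2
goto((*B,.25,-70.1),(*B,.137,-70.1))
c=read_camera("top");np.savez("top1.npz",**c);a=c["img"][170:320,230:430,::-1].copy()
C=O+SY*.102
for i,j in((1,1),(1,-1),(-1,1),(-1,-1)):
    p=C+SX*.105*i+SY*.09*j; print(px(c,(*p,.075)).round(1), ((px(c,(*p,.075))-[230,170])*4).round())
cv2.imwrite("pics/placed.png",cv2.resize(a,None,fx=4,fy=4,interpolation=cv2.INTER_CUBIC))
E
```

```text
t 6.35 p [ 0.598  -0.1674  0.326 ] w 0.4014527801292987 F [ 0.4 -0.4 -0.1]
[ 0.3 46.9 76. ] [ 0.03  0.01 -0.06]
[  0.3  46.8 189. ] [ 0.03  0.01 -0.06]
[268.9 221.9] [156. 208.]
[326.7 201.9] [387. 128.]
[291.6 290.4] [247. 481.]
[350.9 269.2] [484. 397.]
```

View pics/placed.png

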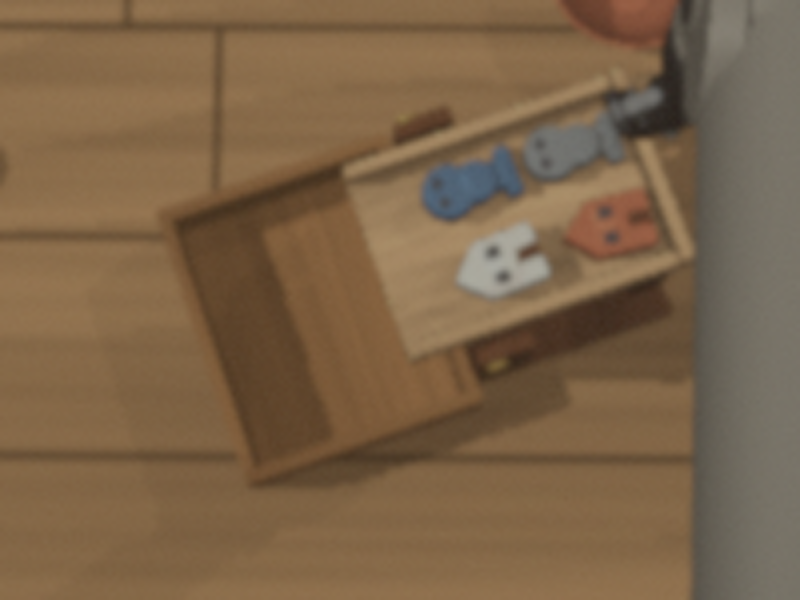

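The crate's rim corners are at (160,214), (250,484) and (480,400) against predicted (156,208), (247,481) and (484,397). It is square and touching to within about 2 mm. Next I'll grip the bar.

>>> arm_command:
  commands: [0, 0.047, 0, 0, 0, 0, 0.4, 0, 0.047, 0.04, 0, 0, 0, 0.4, 0, 0.047, 0.09, 0, 0, 0, 0.4, 0, 0.047, 0.13, 0, 0, 0, 0.4, 0, 0.047, 0.16, 0, 0, 0, 0.4, 0, 0.047, 0.189, 0, 0, 0, 0.4, 0, 0.047, 0.189, 0, 0, 0, 0.4]

```text
t: 7.1
eef_pos: [0.6115, -0.2105, 0.1329]
tool_rot: [-0.0, 0.985, 0.172, -0.003]
contact_force: [-0.7, 0.5, 0.2]
gripper_width: 0.398
grasp_force: 0.0
```

>>> arm_command:
  commands: [0, 0, 0, 0, 0, 0, 0, 0, 0, 0, 0, 0, 0, 0, 0, 0, 0, 0, 0, 0, 0, 0, 0, 0, 0, 0, 0, 0]
  force: 40

```text
t: 7.5
eef_pos: [0.6138, -0.2086, 0.1372]
tool_rot: [-0.0, 0.985, 0.173, 0.0]
contact_force: [-1.3, 1.3, -2.4]
gripper_width: 0.145
grasp_force: 39.0
```

```bash
python3 - <<'E'
from h import *
goto((*(O-SY*.2),.137,-70.1))
# lift table: shift in tool y (= -stand y) and tool z
for th in np.r_[0:.93:.04]:
    a=th+.03;print(round(th,2),"ty %.1f tz %.1f"%(200.1*np.cos(a)-200,-(200.1*np.sin(a)-6)),end=" | ")
E
```

```text
t 7.5 p [ 0.6138 -0.2086  0.1372] w 0.1454371445420792 F [-1.3  1.3 -2.4]
[-0.5  2.8  0.2] [-0.01 -0.01  0.  ]
0.0 ty 0.0 tz -0.0 | 0.04 ty -0.4 tz -8.0 | 0.08 ty -1.1 tz -16.0 | 0.12 ty -2.1 tz -23.9 | 0.16 ty -3.5 tz -31.8 | 0.2 ty -5.2 tz -39.6 | 0.24 ty -7.1 tz -47.4 | 0.28 ty -9.4 tz -55.0 | 0.32 ty -12.0 tz -62.6 | 0.36 ty -14.9 tz -70.1 | 0.4 ty -18.1 tz -77.4 | 0.44 ty -21.6 tz -84.6 | 0.48 ty -25.4 tz -91.7 | 0.52 ty -29.4 tz -98.6 | 0.56 ty -33.7 tz -105.3 | 0.6 ty -38.3 tz -111.9 | 0.64 ty -43.2 tz -118.3 | 0.68 ty -48.3 tz -124.4 | 0.72 ty -53.6 tz -130.4 | 0.76 ty -59.2 tz -136.1 | 0.8 ty -65.0 tz -141.7 | 0.84 ty -71.0 tz -146.9 | 0.88 ty -77.2 tz -152.0 | 0.92 ty -83.6 tz -156.8 |
```

The opening of 0.145 fits the bar. I'll lift along the arc.

>>> arm_command:
  commands: [0, 0, -0.008, 0, 0, 0, 0, 0, -0.001, -0.016, 0, 0, 0, 0, 0, -0.002, -0.024, 0, 0, 0, 0, 0, -0.0035, -0.032, 0, 0, 0, 0, 0, -0.005, -0.04, 0, 0, 0, 0, 0, -0.007, -0.047, 0, 0, 0, 0, 0, -0.0095, -0.055, 0, 0, 0, 0, 0, -0.012, -0.063, 0, 0, 0, 0]

```text
t: 8.3
eef_pos: [0.6098, -0.1978, 0.2007]
tool_rot: [0.0, 0.985, 0.173, 0.0]
contact_force: [1.4, 2.8, -5.3]
gripper_width: 0.149
grasp_force: 38.9
```

>>> arm_command:
  commands: [0, -0.003, -0.0075, 0, 0, 0, 0, 0, -0.006, -0.015, 0, 0, 0, 0, 0, -0.0095, -0.022, 0, 0, 0, 0, 0, -0.0135, -0.029, 0, 0, 0, 0]

```text
t: 8.7
eef_pos: [0.6055, -0.1859, 0.2299]
tool_rot: [0.001, 0.985, 0.172, 0.001]
contact_force: [0.8, -1.9, -2.0]
gripper_width: 0.148
grasp_force: 38.9
```

>>> arm_command:
  commands: [0, -0.002, -0.0035, 0, 0, 0, 0, 0, -0.004, -0.007, 0, 0, 0, 0, 0, -0.006, -0.01, 0, 0, 0, 0, 0, -0.008, -0.0135, 0, 0, 0, 0, 0, -0.0105, -0.017, 0, 0, 0, 0, 0, -0.013, -0.02, 0, 0, 0, 0, 0, -0.0155, -0.0235, 0, 0, 0, 0, 0, -0.018, -0.0265, 0, 0, 0, 0]

```text
t: 9.5
eef_pos: [0.5998, -0.1701, 0.2568]
tool_rot: [0.001, 0.985, 0.172, 0.001]
contact_force: [2.8, -6.2, 2.3]
gripper_width: 0.142
grasp_force: 38.9
```

>>> arm_command:
  commands: [0, -0.0025, -0.003, 0, 0, 0, 0, 0, -0.005, -0.006, 0, 0, 0, 0, 0, -0.0075, -0.009, 0, 0, 0, 0, 0, -0.0105, -0.012, 0, 0, 0, 0, 0, -0.013, -0.015, 0, 0, 0, 0, 0, -0.016, -0.018, 0, 0, 0, 0, 0, -0.019, -0.0205, 0, 0, 0, 0, 0, -0.022, -0.0235, 0, 0, 0, 0]

```text
t: 10.3
eef_pos: [0.5927, -0.1504, 0.281]
tool_rot: [0.002, 0.985, 0.171, 0.002]
contact_force: [2.0, -8.2, 4.9]
gripper_width: 0.145
grasp_force: 38.9
```

>>> arm_command:
  commands: [0, -0.003, -0.0025, 0, 0, 0, 0, 0, -0.006, -0.005, 0, 0, 0, 0, 0, -0.009, -0.0075, 0, 0, 0, 0, 0, -0.012, -0.0105, 0, 0, 0, 0, 0, -0.014, -0.012, 0, 0, 0, 0, 0, -0.014, -0.012, 0, 0, 0, 0, 0, -0.014, -0.012, 0, 0, 0, 0, 0, -0.014, -0.012, 0, 0, 0, 0]

```text
t: 11.1
eef_pos: [0.5881, -0.1376, 0.2934]
tool_rot: [0.003, 0.985, 0.171, 0.002]
contact_force: [1.8, -7.8, 7.0]
gripper_width: 0.148
grasp_force: 39.0
```

```bash
python3 - <<'E'
from h import *
import cv2
from station import read_camera
goto()
ims=[]
for n,(a,b,d,e) in(("scene",(110,230,240,440)),("top",(180,300,240,440))):
    ims.append(cv2.resize(read_camera(n)["img"][a:b,d:e,::-1].copy(),None,fx=2.5,fy=2.5,interpolation=cv2.INTER_CUBIC))
cv2.imwrite("pics/up.png",np.vstack(ims))
E
```

```text
t 11.1 p [ 0.5881 -0.1376  0.2934] w 0.14836680868817945 F [ 1.8 -7.8  7. ]
```

View pics/up.png

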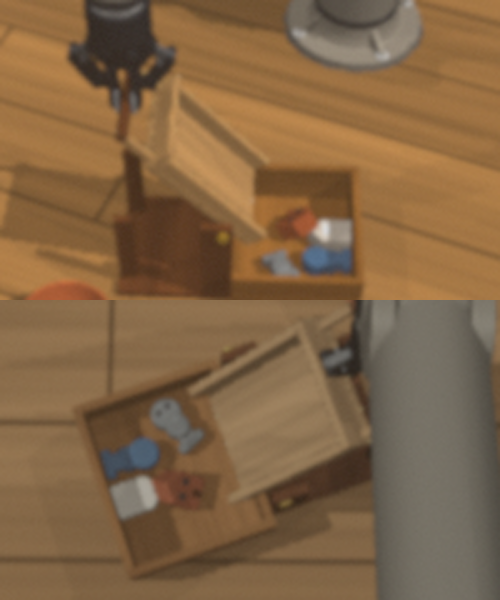

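The tray is empty: in both views all four pieces lie in the crate (top panel 265–350, 215–275; bottom panel 100–205, 400–515). I'll lower along the same arc.

>>> arm_command:
  commands: [0, 0.0085, 0.007, 0, 0, 0, 0, 0, 0.0145, 0.0123, 0, 0, 0, 0, 0, 0.0203, 0.0179, 0, 0, 0, 0, 0, 0.0259, 0.0236, 0, 0, 0, 0, 0, 0.0312, 0.0296, 0, 0, 0, 0, 0, 0.0363, 0.0357, 0, 0, 0, 0, 0, 0.0412, 0.0421, 0, 0, 0, 0, 0, 0.0458, 0.0487, 0, 0, 0, 0]

```text
t: 12.0
eef_pos: [0.603, -0.1787, 0.2433]
tool_rot: [0.001, 0.985, 0.172, 0.001]
contact_force: [1.9, -5.1, 3.6]
gripper_width: 0.147
grasp_force: 40.3
```

>>> arm_command:
  commands: [0, 0.0043, 0.0067, 0, 0, 0, 0, 0, 0.0083, 0.0136, 0, 0, 0, 0, 0, 0.0121, 0.0207, 0, 0, 0, 0, 0, 0.0156, 0.0279, 0, 0, 0, 0, 0, 0.0188, 0.0352, 0, 0, 0, 0, 0, 0.0217, 0.0427, 0, 0, 0, 0, 0, 0.0243, 0.0503, 0, 0, 0, 0, 0, 0.0266, 0.0579, 0, 0, 0, 0]

```text
t: 12.8
eef_pos: [0.6115, -0.2025, 0.1836]
tool_rot: [-0.0, 0.985, 0.173, 0.0]
contact_force: [1.7, -4.5, 1.8]
gripper_width: 0.145
grasp_force: 42.0
```

>>> arm_command:
  commands: [0, 0.002, 0.0078, 0, 0, 0, 0, 0, 0.0036, 0.0156, 0, 0, 0, 0, 0, 0.005, 0.0235, 0, 0, 0, 0, 0, 0.006, 0.0314, 0, 0, 0, 0, 0, 0.0067, 0.0394, 0, 0, 0, 0, 0, 0.0071, 0.0444, 0, 0, 0, 0, 0, 0.0071, 0.0474, 0, 0, 0, 0, 0, 0.0071, 0.0474, 0, 0, 0, 0]

```text
t: 13.6
eef_pos: [0.6138, -0.2085, 0.1375]
tool_rot: [-0.0, 0.985, 0.173, -0.0]
contact_force: [-0.5, -0.9, 5.0]
gripper_width: 0.146
grasp_force: 43.9
```

It is back at the starting height with upward force on the tool, so the tray is on its stop. I'll release it and lift away.

>>> arm_command:
  commands: [0, 0, 0, 0, 0, 0, 0.4, 0, 0, 0, 0, 0, 0, 0.4, 0, 0, 0, 0, 0, 0, 0.4, 0, 0, -0.03, 0, 0, 0, 0.4, 0, 0, -0.07, 0, 0, 0, 0.4, 0, 0, -0.11, 0, 0, 0, 0.4, 0, 0, -0.15, 0, 0, 0, 0.4, 0, 0, -0.19, 0, 0, 0, 0.4]

```text
t: 14.4
eef_pos: [0.6135, -0.2087, 0.3283]
tool_rot: [-0.0, 0.985, 0.173, -0.0]
contact_force: [0.5, -0.1, 0.4]
gripper_width: 0.398
grasp_force: 0.0
```

```bash
python3 - <<'E'
from h import *
import cv2
from station import read_camera
goto()
ims=[]
for n,(a,b,d,e) in(("scene",(130,250,220,420)),("top",(180,300,240,440))):
    ims.append(cv2.resize(read_camera(n)["img"][a:b,d:e,::-1].copy(),None,fx=2.5,fy=2.5,interpolation=cv2.INTER_CUBIC))
    c=read_camera(n);C=O+SY*.102
    print([((px(c,(*(C+SX*.105*i+SY*.09*j),.075))-[d,a])*2.5).round().tolist() for i in(1,-1) for j in(1,-1)])
cv2.imwrite("pics/end.png",np.vstack(ims))
E
```

```text
t 14.4 p [ 0.6135 -0.2087  0.3283] w 0.39844305205724545 F [ 0.5 -0.1  0.4]
[[410.0, 235.0], [277.0, 230.0], [405.0, 117.0], [283.0, 113.0]]
[[72.0, 105.0], [217.0, 55.0], [129.0, 276.0], [277.0, 223.0]]
```

View pics/end.png

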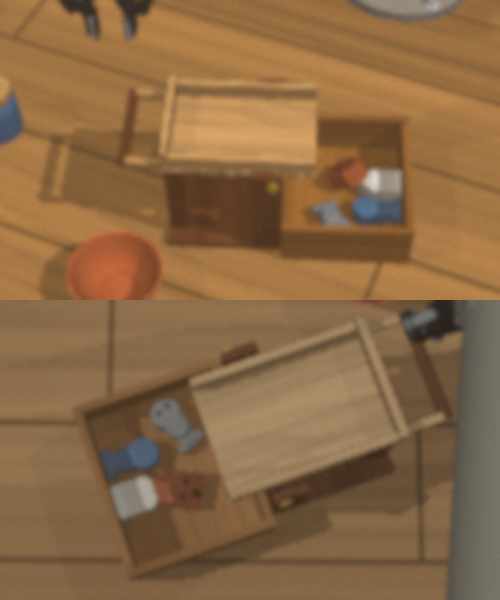

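The tray is level again. The crate's corners (bottom panel (76,410), (135,576) and (275,522)) match the predicted ones to within 2–3 mm. All four pieces rest inside, and the bowl and jar have not moved. I'm handing in.

```bash
python3 -c "
from station import hand_in
print(hand_in())"
```

```text
the job is handed in; nothing more can be done
None
```

The job is handed in at about 14 s of robot time: the last pictures show all four pieces in the crate, the crate square against the stand (within 2–3 mm) and the tray level again; no verdict was returned.

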